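# Open a jug by its thumb lever and ease the lid shut

### The job

Press the thumb lever on the handle of the insulated steel jug all the way down so that its lid swings wide open, and hold it there for a good three seconds while I look inside. Then ease the lever up slowly so that the lid settles shut without dropping or clanking, and take the hand away. Work it by the lever alone: do not touch the lid, leave the jug standing where it is, and leave the other things on the table alone.

Things in the scene. Friction and masses are not known exactly. Their poses are not given: they have to be found in the camera images.
- jug: Round insulated stainless steel water jug, 150 mm diameter, 200 mm high, about 1.3 kg with a little water, standing loose. Origin: centre of its underside, z up. Its black C-shaped handle sticks out to the jug's own -x, 137 mm from the axis, the pouring lip to +x. The thumb lever lies above the top of the handle. Pressed on the lever with over about 20 N the jug would tip towards its handle.
- lever_pad (a point): Middle of the lever's upper face, a ribbed steel plate 30 mm wide (jug's y), 38 mm long (jug's x). Lid shut: 112 mm from the jug's axis to -x, 201 mm up, sloping up outwards by 14 degrees. It swings about a pin along the jug's y, 74 mm from the axis, 188 mm up. Fully pressed this point is 20 mm lower, sloping down outwards by 14 degrees, with the handle bar 20 mm below.
- jug_lever (a joint): Angle of the thumb lever, rad: 0 up (lid shut), 0.5 fully down against its stop. About 4 to 7 N at the middle of the pad. Let go, it comes up again by the lid's weight and a light spring. It is linked to the lid, which turns 2.3 times as far: 1 mm at the pad moves the lid 0.06 rad.
- jug_lid (a joint): Angle of the lid, rad: 0 shut, 1.15 fully open (lever on its stop). Nothing holds it open but the lever: let go from wide open it falls shut in about 0.3 s, reaching some 5 rad/s.
- lid_edge (a point): Free edge of the flat round steel lid (124 mm across, upper face 200 mm up when shut), on the side of the lip. The lid is hinged on the handle side, 62 mm from the jug's axis and 190 mm up, along the jug's y. Fully open it slants at 66 degrees, its free edge about 300 mm up over the jug's mouth; it never swings past the hinge towards the lever.
- tiffin: Three-tier stainless steel tiffin carrier, loose, 134 mm diameter (160 mm over its side clips, along its y), 216 mm high over the handle. Origin: centre of its underside. To be left alone.
- lunchbox: Empty blue plastic lunchbox with a snap lid, loose, 133 x 193 mm, 62 mm high. Origin: centre of its underside. To be left alone.
- bowl: Green melamine bowl, loose, 124 mm across the rim, 52 mm high. Origin: centre of its underside. To be left alone.
- jar: Small glass jar with a steel cap, loose, 60 mm diameter, 85 mm high. Origin: centre of its underside. To be left alone.
There are look-alikes about, which are no part of the job. Leave any turquoise look-alike of the jug alone.

How it is judged:
On the way, in this order (a step that is already met when the one before it is completed fails the run):
1. the lid is held wide open (over 1.0 rad of its 1.15) for 2.5 s (value of joint jug_lid above 1 rad), for 2.5 s.
2. the lid is shut again (value of joint jug_lid below 0.05 rad), for 0.3 s.
At the end, for the whole second after the job is handed in: The lid is shut (within 0.05 rad) and the jug stands upright and still within 25 mm of where it was, after the lid was held open beyond 1.0 rad for at least 2.5 s and then came down (below 1.0 rad) no faster than 2.5 rad/s (value of joint jug_lid below 0.05 rad and distance of jug from where it was at the start of the episode below 0.025 m and angle between jug's own z axis and vertical below 0.03 rad and linear speed of jug below 0.02 m/s); the robot touches nothing.
It fails at once if the lid drops: on its way down (below 1.0 rad) it closes faster than 2.5 rad/s (velocity of joint jug_lid below -2.5 rad/s and value of joint jug_lid below 1 rad).
It fails at once if the robot touches the lid (contact force between jug_lid and the fingers above 0.5 N or contact force between jug_lid and the arm above 0.5 N).
It fails at once if the jug is lifted, tipped or pushed out of its place (angle between jug's own z axis and vertical above 0.12 rad or distance of jug from where it was at the start of the episode above 0.03 m or height (world z) of jug above 0.01 m).
It fails at once if another thing on the table is moved (distance of any of tiffin, lunchbox, bowl, jar from where it was at the start of the episode above 0.02 m).
It also fails if it takes over 48 s, if anything falls off the work surface, if the arm or the gripper's body presses on something with over 40 N, if the wrist force passes 120 N, or if a joint passes its speed limit or range.

### The arm

A 7-joint arm with a two-finger parallel gripper is mounted at the origin on the work surface. World frame = base frame: x ahead of the robot, y to its left, z up, the work surface at z = 0. Lengths are in m, angles in rad, forces in N, time in s.
With the tool pointing down it reaches from about 0.4 to 0.85 m from the base axis. Payload 4.5 kg.
Tool frame: the origin (TCP) lies midway between the tips of the shut fingers; the grasp point (between the pads) lies 19 mm behind it (r.grip_point_offset is the distance from the TCP to the grasp point, in m); z points along the fingers, y is the line along which they close (so a half turn about z gives the same grasp; the last joint's range is limited). The gripper opens to 88 mm and grips with 3 to 60 N. Pads are 18 mm wide; open, the fingers measure 123 mm over their backs; the gripper's body (75 mm by 187 mm) begins 45 mm behind the grasp point.
Start: joints at [1.218, 0.689, -0.195, 1.565, 0.157, 0.902, -0.215], TCP at [0.236, -0.579, 0.215] pointing down, gripper open.
Joint ranges: [-3.01, 3.01], [-0.46, 2.08], [-1.47, 1.51], [0.13, 2.56], [-1, 4.14], [0.04, 2.09], [-2.66, 2.66]. Speed limits (rad/s): [2.57, 2.57, 3.14, 3.14, 3.14, 3.14, 3.14].

### API

Orientations are given as a unit quaternion [x, y, z, w].
In Python, from plant import r, optics gives the robot as it stands.
- The arm moves only by the shell command python3 -m pendant 'ROWS' [OPENING] [FORCE]. ROWS is JSON, a list of rows, each a list of 6 numbers: the shift along the tool's x, y, z as a fraction of full scale, then the turn, a rotation vector about the tool's x, y, z as a fraction of full scale. A call has 1 to 5 rows; each row shifts and turns the commanded pose from where the row before left it, along the tool's axes as they then stand; what a row does not reach is not made up. Full scale, the value 1, is 0.025 m for a shift and pi rad for a turn. A row lasts 1/12 s, in which the tool goes at most 41.7 mm and 7.16 degrees, less where a joint would pass 70% of its speed; a pose out of reach is approached as far as the arm can. A call with a number of a shift or a turn outside -1 to 1 is refused whole. A call with a gripper value outside its range is refused whole. OPENING is the opening, from -1 (shut) to 1 (fully open), set as the call begins (- or left out, the last holds). The fingers move at their own pace and stop on an object; FORCE is the grip in N (left out, the last holds). Time passes only in rows, so rows that do not move let the fingers close. It gives the time, the measured TCP pose, the force, the opening and the grip force at its end, in the units of the state.
- r.get_state(): the state, without advancing time (a new reading comes with each control period).
- optics.snapshot(name): name is "side" or "top"; returns (picture, depth): 420x560x3 uint8, blue, green, red; 420x560 float32, m along the optical axis (not along the pixel's ray), 0 where there is no reading.
- optics.calibration(name): a dict with "vfov" (degrees; the focal length in pixels is half the picture's height over the tangent of half this angle, whatever the lens; pixels are square), "cx", "cy" (the principal point, pixels), "k1" (the pictures are not rectified: a ray, as slopes to the right and down, at radius r is drawn at 1 + k1 r^2 times it, then the intrinsics apply), "cam_to_world" (4x4, takes a point from camera to world coordinates). Camera axes: x right, y up, looking along -z (the intrinsics and any distortion apply to the point x, -y, -z); pixel columns grow to the right and rows downward; lengths in m; the calibration is good to about 2 mm. A picture is of the moment at which its call begins. calibration takes no time and is no camera call.
- r.finish_job(): hands the job in; it is judged then, once.
The state is a dict: "clock": time; "q": joint angles; "qd": joint speeds; "joint_torque": joint torques, N m; "tool_pos": TCP position; "eef_rot": TCP orientation; "contact_force": force on the tool from outside, world axes, zero at the start; "moment": the same for the moment, N m; "opening": opening from 0.0 (shut) to 1.0 (fully open); "finger_force": force on a finger pad.
Only numpy, scipy, OpenCV 4.12 (cv2) and the standard library are available. Lean on these libraries where they do the work, as an engineer would, in place of code of your own. Each camera call takes 0.05 s, during which the arm holds its last target. There are 200 camera calls.

## Working session

There is one attempt and no reset: what is moved stays moved. The work goes in short steps, Python scripts to look and compute and a shell command to move; the robot and the scene stay as the last step left them, time stands still between calls to the robot, and variables do not carry over. Pictures are saved under pics/ and viewed, at most 10 in all, crops included, and the job is handed in when it is done.

```bash
mkdir -p pics; ls
cat > h.py <<'E'
import numpy as np, cv2
from plant import r, optics
def world(name,D,u,v,d=None):
    c=optics.calibration(name); f=210/np.tan(np.radians(c["vfov"])/2)
    u=np.atleast_1d(np.asarray(u,float)); v=np.atleast_1d(np.asarray(v,float))
    if d is None: d=D[v.astype(int),u.astype(int)]
    a=np.stack([(u-c["cx"])/f,(v-c["cy"])/f],1); s=a.copy()
    for _ in range(20): s=a/(1+c["k1"]*(s**2).sum(1,keepdims=True))
    p=np.stack([s[:,0]*d,-s[:,1]*d,-d,np.ones(len(u))],1)
    return (p@np.array(c["cam_to_world"]).T)[:,:3]
E
python3 - <<'E'
from h import *
for n in("side","top"):
    p,d=optics.snapshot(n); cv2.imwrite(f"pics/{n}0.png",p); np.save(n+"0.npy",d)
    print(n,optics.calibration(n))
s=r.get_state(); print(s)
E
```

```text
pics
side {'vfov': 54.29341852582503, 'cx': 277.9973316302993, 'cy': 198.11258838525785, 'k1': -0.06961967126852246, 'cam_to_world': array([[-0.88216666,  0.44824   , -0.14443992,  0.40011186],
       [-0.47088077, -0.84430305,  0.25578051,  0.21212704],
       [-0.00730001,  0.29365501,  0.95588359,  1.0621252 ],
       [ 0.        ,  0.        ,  0.        ,  1.        ]])}
top {'vfov': 47.67429130064822, 'cx': 280.0642907936909, 'cy': 211.41313375528773, 'k1': -0.10471360824459236, 'cam_to_world': array([[ 0.02971411,  0.98756133, -0.15440106,  0.34717155],
       [-0.99950212,  0.03099556,  0.00589829, -0.03710611],
       [ 0.01061067,  0.15414893,  0.98799065,  1.26721922],
       [ 0.        ,  0.        ,  0.        ,  1.        ]])}
{'clock': 0.1, 'q': array([ 1.21777673,  0.68993041, -0.19454562,  1.56617067,  0.15729036,
        0.90252635, -0.215105  ]), 'qd': array([-6.28697214e-05, -1.02448975e-03,  1.89173422e-03, -2.59732842e-03,
       -4.86854257e-05, -2.08405869e-03, -3.60075576e-04]), 'joint_torque': array([-3.38166814e-03, -5.28501427e+01, -1.27161518e+00, -1.53838259e+01,
       -5.25442930e-02,  1.90329949e-03,  4.28946828e-05]), 'tool_pos': array([ 0.23553089, -0.57829168,  0.2145905 ]), 'eef_rot': array([ 9.81346871e-01,  1.92243710e-01, -2.03863008e-04, -7.96140259e-04]), 'contact_force': array([ 0.77326388, -0.09736584,  0.01901271]), 'moment': array([ 0.00823887, -0.02794937,  0.03546671]), 'finger_force': 0.0, 'opening': 1.0008397921257197}
```

View pics/side0.png

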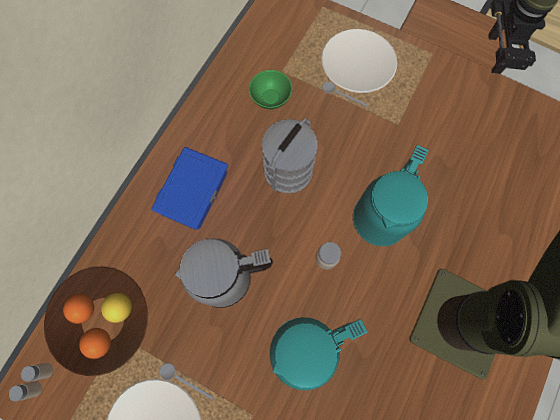

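View pics/top0.png

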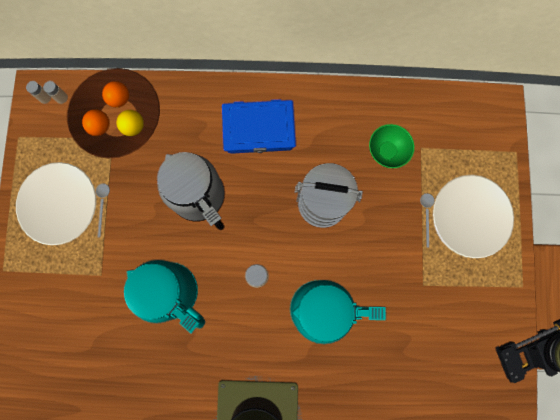

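Side view: the steel jug is at (212,268), with its lever at (258,259). Turquoise look-alikes stand at (393,205) and (305,352). The tiffin is at (290,155), the lunchbox at (190,188), the jar at (329,256) and the bowl at (270,88). In the top view the steel jug is at (188,185), with its lever near (210,212). Only that one is steel with a black handle, so it is the one meant. I'll confirm it in a crop and measure.

Run:
```python
from h import *
a=cv2.imread("pics/side0.png")[220:320,160:290]; b=cv2.imread("pics/top0.png")[140:240,145:245]
a=cv2.resize(a,(520,400),interpolation=cv2.INTER_CUBIC)[:, :400+120]; b=cv2.resize(b,(400,400),interpolation=cv2.INTER_CUBIC)
cv2.imwrite("pics/crop0.png",cv2.resize(np.hstack([a,b]),(796,346)))
for n,(u0,u1,v0,v1) in dict(side=(165,285,225,315),top=(145,240,140,240)).items():
    D=np.load(n+"0.npy"); u,v=[x.ravel() for x in np.meshgrid(np.arange(u0,u1),np.arange(v0,v1))]
    P=world(n,D,u,v); ok=D[v,u]>0
    lid=ok&(abs(P[:,2]-.2)<.006)
    L=P[lid]; (cx,cy),R=cv2.minEnclosingCircle(L[:,:2].astype(np.float32))
    m=np.median(L,0); print(n,lid.sum(),"z",m[2],"centroid",L.mean(0),"circ",cx,cy,R)
    # fit circle on lid points near centroid; lever points = far away
    far=np.hypot(*(P[:,:2]-m[:2]).T)
    le=ok&(P[:,2]>.18)&(far>.085)&(far<.15)
    for q in np.c_[u,v,P.round(3)][le][::6]: print(q)
for n,pts in dict(top=[(256,276),(329,195),(258,126),(391,147),(158,290),(188,318),(324,311),(376,313)]).items():
    print(world(n,np.load(n+"0.npy"),*np.array(pts).T).round(3))
```

```text
side 2798 z 0.1982961790524178 centroid [0.58062471 0.17845464 0.19830814] circ 0.5630862712860107 0.16095131635665894 0.09704238176345825
[2.66e+02 2.49e+02 4.99e-01 9.40e-02 2.04e-01]
[2.65e+02 2.50e+02 5.00e-01 9.60e-02 2.00e-01]
[2.60e+02 2.51e+02 5.09e-01 1.03e-01 2.01e-01]
[2.67e+02 2.51e+02 4.95e-01 9.70e-02 2.07e-01]
[2.57e+02 2.52e+02 5.14e-01 1.07e-01 1.98e-01]
[2.63e+02 2.52e+02 5.02e-01 1.02e-01 2.00e-01]
[2.52e+02 2.53e+02 5.22e-01 1.14e-01 1.95e-01]
[2.58e+02 2.53e+02 5.10e-01 1.09e-01 2.02e-01]
[2.64e+02 2.53e+02 4.99e-01 1.03e-01 2.02e-01]
[2.53e+02 2.54e+02 5.19e-01 1.15e-01 1.96e-01]
[2.59e+02 2.54e+02 5.08e-01 1.09e-01 1.99e-01]
[2.65e+02 2.54e+02 4.96e-01 1.04e-01 2.02e-01]
[2.53e+02 2.55e+02 5.18e-01 1.17e-01 1.96e-01]
[2.59e+02 2.55e+02 5.07e-01 1.11e-01 1.99e-01]
[2.65e+02 2.55e+02 4.95e-01 1.06e-01 2.04e-01]
[2.52e+02 2.56e+02 5.19e-01 1.20e-01 1.94e-01]
[2.58e+02 2.56e+02 5.07e-01 1.14e-01 2.02e-01]
[2.64e+02 2.56e+02 4.96e-01 1.08e-01 2.02e-01]
[2.51e+02 2.57e+02 5.20e-01 1.23e-01 1.96e-01]
[2.57e+02 2.57e+02 5.09e-01 1.17e-01 1.96e-01]
[2.63e+02 2.57e+02 4.
[... 2148 characters left out ...]
 2.18e+02 4.94e-01 1.12e-01 2.03e-01]
[2.17e+02 2.18e+02 4.94e-01 9.80e-02 2.05e-01]
[2.07e+02 2.19e+02 4.91e-01 1.22e-01 2.01e-01]
[2.13e+02 2.19e+02 4.91e-01 1.07e-01 2.06e-01]
[2.19e+02 2.19e+02 4.91e-01 9.30e-02 2.08e-01]
[2.12e+02 2.20e+02 4.89e-01 1.10e-01 2.05e-01]
[2.18e+02 2.20e+02 4.89e-01 9.60e-02 2.03e-01]
[2.13e+02 2.21e+02 4.86e-01 1.07e-01 2.06e-01]
[2.09e+02 2.22e+02 4.84e-01 1.17e-01 2.02e-01]
[2.15e+02 2.22e+02 4.84e-01 1.02e-01 2.07e-01]
[2.14e+02 2.23e+02 4.82e-01 1.05e-01 2.02e-01]
[[ 0.369  0.011  0.082]
 [ 0.558 -0.156  0.185]
 [ 0.763  0.021  0.061]
 [ 0.734 -0.346  0.008]
 [ 0.328  0.224  0.196]
 [ 0.269  0.153  0.201]
 [ 0.294 -0.147  0.203]
 [ 0.292 -0.264  0.2  ]]
```

View pics/crop0.png

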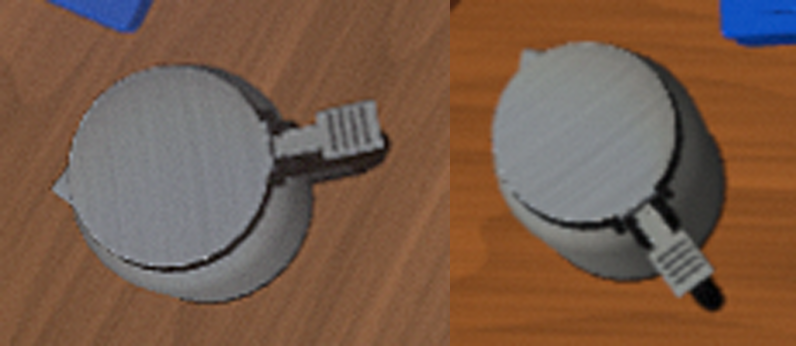

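The crop confirms it: a steel jug with a black handle, the ribbed pad at side (261,257) and top (212,217). The pad is at about (0.499, 0.112, 0.202), which agrees with the given 201 mm. The jug's yaw is about 39°, with its axis near (0.586, 0.183). I'll shut the fingers, lift, turn the tool so its x lies along the jug's x, then travel high.

```bash
python3 -m pendant '[[0,0,-1,0,0,0],[0,0,-1,0,0,0],[0,0,-1,0,0,0],[0,0,-1,0,0,0],[0,0,-1,0,0,0]]' -1 20
python3 -m pendant '[[0,0,0,0,0,-0.019],[0,0,0,0,0,-0.019],[0,0,0,0,0,-0.019],[0,0,0,0,0,-0.019],[0,0,0,0,0,-0.019]]'
python3 -m pendant '[[0.9,-0.52,0,0,0,0],[0.9,-0.52,0,0,0,0],[0.9,-0.52,0,0,0,0],[0.9,-0.52,0,0,0,0],[0.9,-0.52,0,0,0,0]]'
```

```text
clock: 0.52
tool_pos: [0.2356, -0.5784, 0.341]
eef_rot: [0.981, 0.192, -0.0, -0.001]
contact_force: [-0.3, 0.6, 0.7]
opening: 0.648
finger_force: 0.0
clock: 0.93
tool_pos: [0.2356, -0.5785, 0.3399]
eef_rot: [0.941, 0.337, -0.0, -0.001]
contact_force: [-0.1, 1.1, 0.0]
opening: 0.27
finger_force: 0.0
clock: 1.35
tool_pos: [0.2818, -0.4559, 0.3399]
eef_rot: [0.942, 0.336, -0.0, -0.0]
contact_force: [-0.5, 0.4, -0.4]
opening: 0.005
finger_force: 0.0
```

Run:
```python
from h import *
# lid-only circle fit: iterate, edge by convex hull of points within 66 mm
for n,(u0,u1,v0,v1) in dict(side=(165,285,225,315),top=(145,240,140,240)).items():
    D=np.load(n+"0.npy"); u,v=[x.ravel() for x in np.meshgrid(np.arange(u0,u1),np.arange(v0,v1))]
    P=world(n,D,u,v); P=P[(abs(P[:,2]-.2)<.006)]; c=np.array([.586,.183])
    for _ in range(20): c=P[np.hypot(*(P[:,:2]-c).T)<.064][:,:2].mean(0)
    d=np.array([.4985,.112])-c; print(n,c,np.hypot(*d),np.degrees(np.arctan2(*-d[::-1])))
```

```text
side [0.58841442 0.18483938] 0.1157159389569848 39.01081987487496
top [0.585832   0.18211826] 0.11199754106198917 38.76074091436296
```

```bash
python3 -m pendant '[[0.9,-0.52,0,0,0,0],[0.9,-0.52,0,0,0,0],[0.9,-0.52,0,0,0,0],[0.9,-0.52,0,0,0,0],[0.9,-0.52,0,0,0,0]]' | head -3
python3 -m pendant '[[0.9,-0.52,0,0,0,0],[0.9,-0.52,0,0,0,0],[0.9,-0.52,0,0,0,0],[0.9,-0.52,0,0,0,0],[0.9,-0.52,0,0,0,0]]'| head -3
python3 -m pendant '[[0.9,-0.52,0,0,0,0],[0.9,-0.52,0,0,0,0],[0.9,-0.52,0,0,0,0],[0.9,-0.52,0,0,0,0],[0.9,-0.52,0,0,0,0]]'| head -3
python3 -m pendant '[[0.9,-0.52,0,0,0,0],[0.9,-0.52,0,0,0,0],[0.9,-0.52,0,0,0,0],[0.9,-0.52,0,0,0,0],[0.6,-0.34,0,0,0,0]]'| head -3
python3 -m pendant '[[0.6,-0.34,0,0,0,0],[0.6,-0.34,0,0,0,0],[0.6,-0.34,0,0,0,0],[0.4,-0.2,0,0,0,0],[0,0,0,0,0,0]]'
```

```text
clock: 1.77
tool_pos: [0.3277, -0.3344, 0.3401]
eef_rot: [0.942, 0.336, -0.0, -0.0]
clock: 2.18
tool_pos: [0.3736, -0.213, 0.3402]
eef_rot: [0.942, 0.336, -0.0, -0.0]
clock: 2.6
tool_pos: [0.4196, -0.0916, 0.3401]
eef_rot: [0.942, 0.336, -0.0, -0.0]
clock: 3.02
tool_pos: [0.463, 0.0233, 0.3402]
eef_rot: [0.941, 0.337, 0.0, -0.001]
clock: 3.43
tool_pos: [0.4863, 0.0815, 0.3401]
eef_rot: [0.941, 0.338, 0.0, -0.001]
contact_force: [-0.1, 0.5, 0.1]
opening: 0.004
finger_force: 0.0
```

```bash
python3 -m pendant '[[0.57,-0.32,0,0,0,0],[0.57,-0.32,0,0,0,0],[0,0,0.6,0,0,0],[0,0,0.8,0,0,0],[0,0,0.8,0,0,0]]'
python3 -m pendant '[[0,0,0.8,0,0,0],[0,0,0.8,0,0,0],[0,0,0.5,0,0,0],[0,0,0.2,0,0,0],[0,0,0,0,0,0]]'
python3 - <<'E'
from h import *
A=[]
for n,(u,v) in dict(side=(165,225),top=(145,140)).items():
    p,d=optics.snapshot(n); A.append(cv2.resize(p[v:v+100,u:u+120],(396,330),interpolation=cv2.INTER_CUBIC))
cv2.imwrite("pics/over.png",np.hstack(A))
E
```

```text
clock: 3.85
tool_pos: [0.498, 0.1083, 0.2848]
eef_rot: [0.942, 0.336, 0.0, 0.001]
contact_force: [-0.7, 0.0, -0.9]
opening: 0.004
finger_force: 0.0
clock: 4.27
tool_pos: [0.497, 0.108, 0.2268]
eef_rot: [0.942, 0.336, -0.002, 0.0]
contact_force: [0.4, -0.1, 0.6]
opening: 0.008
finger_force: 0.0
```

View pics/over.png

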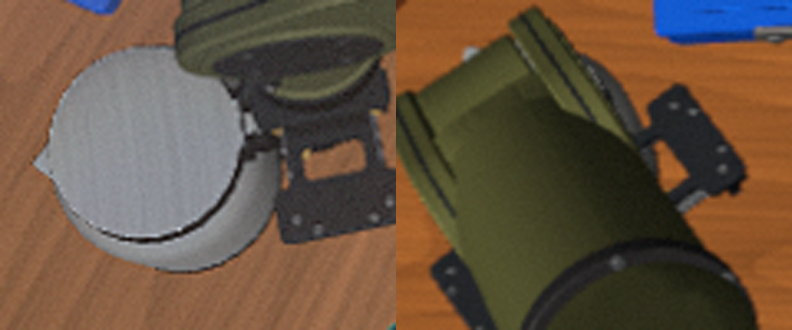

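The view shows the fingers over the pad, with the gripper's wide side along the jug's y. The wrist link overhangs towards the lid, at crop (470,110) in the top view. I'll check its height against the lid's sweep.

Run:
```python
from h import *
c=np.array([.587,.1835]); a=np.radians(38.9); R=np.array([[np.cos(a),np.sin(a)],[-np.sin(a),np.cos(a)]])
for n in("side","top"):
    p,d=optics.snapshot(n)
    u,v=[x.ravel() for x in np.meshgrid(np.arange(130,320),np.arange(120,330))]
    P=world(n,d,u,v); J=(P[:,:2]-c)@R.T; z=P[:,2]
    for x0 in np.arange(-.2,.1,.02):
        m=(J[:,0]>=x0)&(J[:,0]<x0+.02)&(abs(J[:,1])<.1)&(z>.225)&(d[v,u]>0)
        if m.sum(): 
            i=np.where(m)[0][z[m].argmin()]; print(n,round(x0,2),m.sum(),"zmin %.3f zmax %.3f"%(z[m].min(),z[m].max()),"at",u[i],v[i],J[i].round(3))
```

```text
side -0.2 856 zmin 0.599 zmax 0.713 at 310 229 [-0.18   0.043]
side -0.18 1890 zmin 0.571 zmax 0.703 at 294 236 [-0.162  0.042]
side -0.16 1985 zmin 0.320 zmax 0.683 at 280 259 [-0.147  0.029]
side -0.14 2207 zmin 0.332 zmax 0.662 at 278 268 [-0.14   0.046]
side -0.12 2005 zmin 0.346 zmax 0.640 at 258 272 [-0.104  0.048]
side -0.1 1703 zmin 0.321 zmax 0.623 at 246 265 [-0.084  0.028]
side -0.08 226 zmin 0.560 zmax 0.605 at 227 248 [-0.079  0.039]
top -0.2 773 zmin 0.625 zmax 0.721 at 223 193 [-0.182 -0.04 ]
top -0.18 712 zmin 0.631 zmax 0.701 at 221 190 [-0.178 -0.04 ]
top -0.16 946 zmin 0.322 zmax 0.680 at 249 197 [-0.152 -0.086]
top -0.14 975 zmin 0.331 zmax 0.661 at 231 201 [-0.139 -0.052]
top -0.12 838 zmin 0.353 zmax 0.640 at 221 183 [-0.102 -0.057]
top -0.1 725 zmin 0.331 zmax 0.623 at 220 185 [-0.099 -0.053]
top -0.08 19 zmin 0.588 zmax 0.604 at 150 168 [-0.078  0.023]
```

The overhang is only parallax: the arm there is above 0.55 m, and nothing reaches the lid's sweep. The TCP is 117 mm from the axis on the pad's midline, so I'm pressing down in small steps.

```bash
python3 -m pendant '[[0,0,0.3,0,0,0],[0,0,0.3,0,0,0],[0,0,0.2,0,0,0],[0,0,0,0,0,0],[0,0,0,0,0,0]]'
python3 -m pendant '[[0,0,0.08,0,0,0],[0,0,0.08,0,0,0],[0,0,0.08,0,0,0],[0,0,0.08,0,0,0],[0,0,0,0,0,0]]'
```

```text
clock: 4.88
tool_pos: [0.4975, 0.1093, 0.2073]
eef_rot: [0.942, 0.336, -0.001, 0.0]
contact_force: [0.8, -0.3, 0.3]
opening: 0.003
finger_force: 0.0
clock: 5.3
tool_pos: [0.4977, 0.1093, 0.1994]
eef_rot: [0.942, 0.336, -0.0, 0.0]
contact_force: [0.6, 0.5, 0.5]
opening: 0.007
finger_force: 0.0
```

```bash
python3 -m pendant '[[0,0,0.08,0,0,0],[0,0,0.08,0,0,0],[0,0,0,0,0,0]]'
python3 -m pendant '[[0,0,0.08,0,0,0],[0,0,0.08,0,0,0],[0,0,0,0,0,0]]'
python3 - <<'E'
from h import *
A=[]
for n,(u,v) in dict(side=(165,225),top=(145,140)).items():
    p,d=optics.snapshot(n); A.append(cv2.resize(p[v:v+100,u:u+120],(396,330),interpolation=cv2.INTER_CUBIC))
cv2.imwrite("pics/press1.png",np.hstack(A))
E
```

```text
clock: 5.55
tool_pos: [0.4977, 0.1093, 0.1955]
eef_rot: [0.942, 0.336, -0.0, 0.0]
contact_force: [-0.3, -1.3, 0.4]
opening: 0.007
finger_force: 0.0
clock: 5.8
tool_pos: [0.4977, 0.1093, 0.1914]
eef_rot: [0.942, 0.336, -0.0, 0.0]
contact_force: [0.0, 0.1, 0.1]
opening: 0.001
finger_force: 0.0
```

View pics/press1.png

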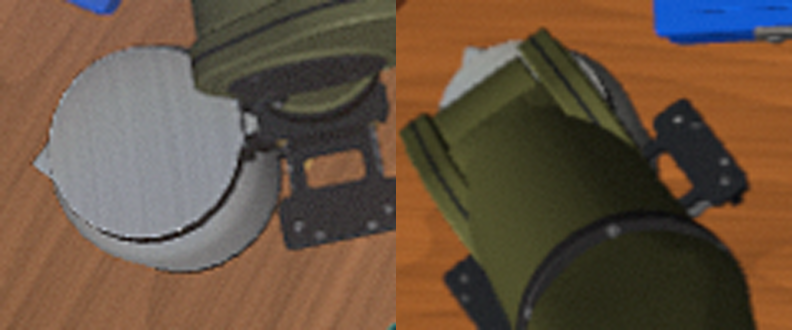

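The lid is still shut and there is no force at z = 0.191, so the fingertips are not on the pad. I'll look closer before going any lower.

Run:
```python
from h import *
c=np.array([.587,.1835]); a=np.radians(38.9); R=np.array([[np.cos(a),np.sin(a)],[-np.sin(a),np.cos(a)]])
p,d=optics.snapshot("side")
cv2.imwrite("pics/zoom.png",cv2.resize(p[230:300,215:310],(760,560),interpolation=cv2.INTER_CUBIC))
u,v=[x.ravel() for x in np.meshgrid(np.arange(215,310),np.arange(230,300))]
P=world("side",d,u,v); J=(P[:,:2]-c)@R.T; z=P[:,2]
m=(z>.15)&(z<.29)&(J[:,0]<-.066)
for q in np.c_[u,v,(J*1000).round(),(z*1000).round()][m][::5]: print(*q.astype(int),end=' | ')
```

```text
240 256 -67 -12 193 | 241 261 -68 -2 189 | 281 262 -148 30 287 | 243 264 -71 5 189 | 244 266 -72 10 191 | 243 268 -68 11 174 | 248 268 -78 12 165 | 247 269 -76 13 160 | 245 270 -71 14 156 | 244 271 -68 15 150 |
```

View pics/zoom.png

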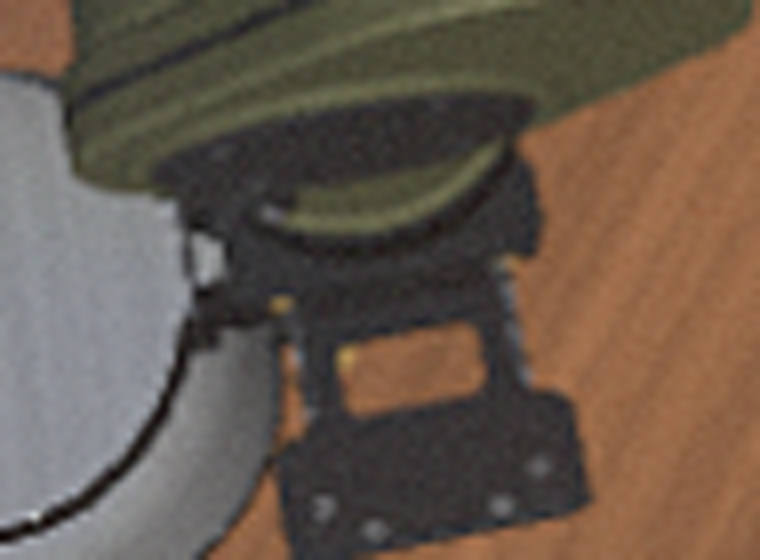

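Run:
```python
from h import *
D=np.load("side0.npy"); u,v=[x.ravel() for x in np.meshgrid(np.arange(480,560),np.arange(0,100))]
for n,u0,u1,v0,v1 in(("side",470,560,0,100),("top",480,560,300,410)):
    D=np.load(n+"0.npy"); u,v=[x.ravel() for x in np.meshgrid(np.arange(u0,u1),np.arange(v0,v1))]
    P=world(n,D,u,v); T=np.array([.2355,-.5783]); a=np.radians(22.2); R=np.array([[np.cos(a),np.sin(a)],[np.sin(a),-np.cos(a)]])
    J=(P[:,:2]-T)@R.T; z=P[:,2]; m=(z>.12)&(z<.4)&(D[v,u]>0)
    print(n,m.sum())
    for lo in np.arange(.12,.4,.015):
        k=m&(z>=lo)&(z<lo+.015)
        if k.any(): print("%.3f n%d x %s y %s"%(lo,k.sum(),(1000*np.percentile(J[k,0],[0,50,100])).round(),(1000*np.percentile(J[k,1],[0,50,100])).round()))
A=cv2.imread("pics/side0.png")[0:95,465:560]; B=cv2.imread("pics/top0.png")[305:400,465:560]
cv2.imwrite("pics/grip.png",np.hstack([cv2.resize(x,(396,396),interpolation=cv2.INTER_CUBIC) for x in(A,B)]))
p,d=optics.snapshot("side"); q=world("side",d,[212,205,220],[265,280,262]); print(q.round(4)); s=r.get_state(); print(s["tool_pos"],s["contact_force"],s["opening"])
```

```text
side 2455
0.225 n11 x [-8.  4.  9.] y [-53.  44.  52.]
0.240 n90 x [-12.   4.  12.] y [-60.  41.  58.]
0.255 n71 x [-10.   5.  13.] y [-63.  44.  57.]
0.270 n46 x [-9.  7. 12.] y [-64.  47.  60.]
0.285 n15 x [-5.  1.  6.] y [49. 52. 55.]
0.300 n208 x [-34.  19.  35.] y [-89. -84.  84.]
0.315 n376 x [-37.  24.  36.] y [-94.  -5.  85.]
0.330 n704 x [-35.  12.  36.] y [-96. -67.  71.]
0.345 n332 x [-32.  14.  35.] y [-97. -41.  64.]
0.360 n122 x [-20.   7.  24.] y [-44. -40.  16.]
0.375 n195 x [-33.   9.  35.] y [-43. -40.  11.]
0.390 n285 x [-37.  16.  39.] y [-42. -31.  13.]
top 1880
0.225 n3 x [-7.  4.  7.] y [44. 45. 56.]
0.240 n21 x [-7.  6.  9.] y [42. 48. 58.]
0.255 n5 x [-0.  7.  9.] y [45. 51. 55.]
0.270 n3 x [4. 5. 7.] y [43. 45. 53.]
0.285 n4 x [7. 8. 9.] y [45. 50. 53.]
0.300 n88 x [-35.  23.  33.] y [-87. -85.  65.]
0.315 n308 x [-38.  22.  33.] y [-92. -29.  61.]
0.330 n370 x [-37.   6.  33.] y [-95. -71.  42.]
0.345 n596 x [-36.  -0.  32.] y [-95. -71.  34.]
0.360 n74 x [-21.   1.  18.] y [-43. -41. -34.]
0.375 n132 x [-30.   6.  33.] y [-43. -40.  11.]
0.390 n276 x [-38.  10.  36.] y [-42. -35.   8.]
[[0.5844 0.1766 0.1971]
 [0.5809 0.2106 0.1993]
 [0.5723 0.1632 0.1989]]
[0.49793446 0.10942077 0.19184787] [-0.02483812 -0.40157537 -0.04777729] 0.001816897381581802
```

View pics/grip.png

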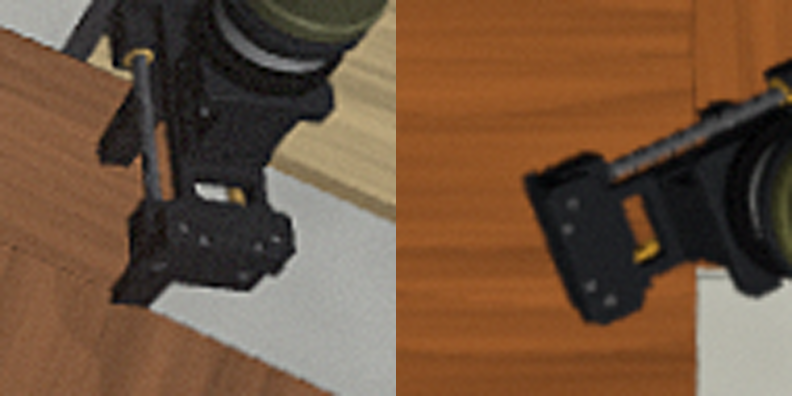

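The start view shows the finger tips at z of about 0.225 or more and the body at about 0.30, when the TCP read 0.215. The real tip therefore sits roughly 10 mm or more above the nominal TCP. The x and y positions agree. I'll carry on down gently, watching the force.

```bash
for i in 1; do python3 -m pendant '[[0,0,0.08,0,0,0],[0,0,0,0,0,0]]' | grep -E "pos|contact"; done
python3 -m pendant '[[0,0,0.08,0,0,0],[0,0,0,0,0,0]]' | grep -E "pos|contact"
python3 -m pendant '[[0,0,0.08,0,0,0],[0,0,0,0,0,0]]' | grep -E "pos|contact"
python3 - <<'E'
from h import *
p,d=optics.snapshot("side"); q=world("side",d,[212,205,185],[265,280,268]); print(q.round(4))
E
```

```text
tool_pos: [0.4978, 0.1093, 0.1896]
contact_force: [-0.4, -0.5, -0.7]
tool_pos: [0.4977, 0.1093, 0.1875]
contact_force: [0.0, -0.8, 1.2]
tool_pos: [0.4977, 0.1093, 0.1855]
contact_force: [-0.4, 0.5, -0.4]
[[0.5835 0.1768 0.2015]
 [0.5806 0.2106 0.201 ]
 [0.6311 0.2093 0.1993]]
```

```bash
python3 -m pendant '[[0,0,0.08,0,0,0],[0,0,0,0,0,0]]' | grep -E "pos|contact"
python3 -m pendant '[[0,0,0.08,0,0,0],[0,0,0,0,0,0]]' | grep -E "pos|contact"
python3 - <<'E'
from h import *
p,d=optics.snapshot("side"); q=world("side",d,[212,205,185],[265,280,268]); print(q.round(4)); 
p,d=optics.snapshot("side"); q=world("side",d,[212,205,185],[265,280,268]); print(q.round(4)); print(r.get_state()["contact_force"],r.get_state()["moment"])
E
```

```text
tool_pos: [0.4978, 0.1093, 0.1835]
contact_force: [0.1, 0.5, -0.4]
tool_pos: [0.4979, 0.1094, 0.1816]
contact_force: [-0.2, -0.2, -0.2]
[[0.584  0.1767 0.199 ]
 [0.5811 0.2106 0.1986]
 [0.6315 0.2092 0.198 ]]
[[0.5839 0.1767 0.1997]
 [0.5808 0.2106 0.2   ]
 [0.6322 0.2092 0.1951]]
[ 0.19386619 -1.16740688  0.39033315] [-0.00549255 -0.05270379 -0.02999073]
```

```bash
python3 -m pendant '[[0,0,0.06,0,0,0],[0,0,0,0,0,0]]' | grep -E "pos|contact"
python3 -m pendant '[[0,0,0.06,0,0,0],[0,0,0,0,0,0]]' | grep -E "pos|contact"
python3 - <<'E'
from h import *
c=np.array([.587,.1835]); a=np.radians(38.9); R=np.array([[np.cos(a),np.sin(a)],[-np.sin(a),np.cos(a)]])
for n in("side","top"):
    p,d=optics.snapshot(n); u,v=[x.ravel() for x in np.meshgrid(np.arange(130,320),np.arange(120,330))]
    P=world(n,d,u,v); J=(P[:,:2]-c)@R.T; z=P[:,2]; m=(d[v,u]>0)&(abs(J[:,1])<.1)&(J[:,0]<-.066)&(J[:,0]>-.18)
    for lo in np.arange(.15,.40,.02):
        k=m&(z>=lo)&(z<lo+.02)
        if k.any(): print(n,"%.2f n%d x %s y %s"%(lo,k.sum(),(1000*np.percentile(J[k,0],[0,50,100])).round(),(1000*np.percentile(J[k,1],[0,50,100])).round()))
D=np.load("side0.npy"); print("table near start",world("side",D,[460,470,480],[40,75,60]).round(3))
print(world("side",d*0+1,[0],[0])[0]*0)
E
```

```text
tool_pos: [0.4978, 0.1093, 0.1804]
contact_force: [-1.4, 0.8, 4.4]
tool_pos: [0.4976, 0.1091, 0.1789]
contact_force: [-1.3, -0.7, 3.5]
side 0.15 n12 x [-78. -70. -66.] y [12. 14. 17.]
side 0.17 n22 x [-75. -68. -66.] y [-12.   4.  17.]
side 0.19 n13 x [-72. -71. -66.] y [-13.   6.  20.]
side 0.27 n50 x [-149. -140.  -89.] y [ 7. 43. 59.]
side 0.29 n521 x [-150. -115.  -83.] y [ 9. 73. 92.]
side 0.31 n310 x [-150. -118.  -84.] y [35. 70. 92.]
side 0.33 n42 x [-147. -116.  -87.] y [38. 38. 39.]
side 0.35 n251 x [-150. -117.  -83.] y [18. 34. 39.]
side 0.37 n13 x [-143. -122.  -96.] y [25. 34. 37.]
side 0.39 n74 x [-143. -123.  -98.] y [24. 35. 37.]
top 0.25 n1 x [-153. -153. -153.] y [-85. -85. -85.]
top 0.27 n29 x [-153. -143.  -99.] y [-86. -63. -54.]
top 0.29 n522 x [-154. -118.  -83.] y [-95. -68.  94.]
top 0.31 n364 x [-153. -117.  -85.] y [-95. -68.  93.]
table near start [[ 0.272 -1.078 -0.288]
 [ 0.228 -0.692  0.002]
 [ 0.17  -1.018 -0.279]]
[ 0. -0.  0.]
```

Contact: 4 N at nominal 0.180. The rest of the stroke is about 21 mm, so I'll go on in steps.

```bash
python3 -m pendant '[[0,0,0.08,0,0,0],[0,0,0.08,0,0,0],[0,0,0.08,0,0,0],[0,0,0,0,0,0]]' | grep -E "pos|contact"
python3 - <<'E'
from h import *
c=np.array([.587,.1835]); a=np.radians(38.9); R=np.array([[np.cos(a),np.sin(a)],[-np.sin(a),np.cos(a)]])
p,d=optics.snapshot("side"); cv2.imwrite("pics/p2.png",cv2.resize(p[150:330,130:310],(540,540),interpolation=cv2.INTER_CUBIC))
q=world("side",d,np.arange(175,240,8),np.full(9,265)[:len(np.arange(175,240,8))])
print(np.c_[(q[:,:2]-c)@R.T,q[:,2]].round(3))
E
```

```text
tool_pos: [0.4972, 0.1087, 0.1725]
contact_force: [-1.8, -1.1, 3.1]
[[ 0.117 -0.054 -0.   ]
 [ 0.046 -0.008  0.238]
 [ 0.031 -0.006  0.234]
 [ 0.016 -0.004  0.227]
 [ 0.001 -0.002  0.219]
 [-0.015  0.001  0.218]
 [-0.031  0.003  0.211]
 [-0.047  0.005  0.203]
 [-0.062  0.007  0.195]]
```

View pics/p2.png

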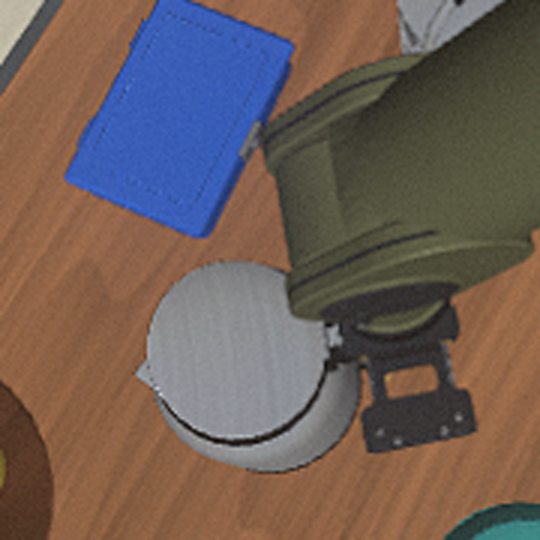

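The lid is at about 0.38 rad and opening as expected, well clear of the gripper.

```bash
cat > lid.py <<'E'
from h import *
c=np.array([.587,.1835]); a=np.radians(38.9); R=np.array([[np.cos(a),np.sin(a)],[-np.sin(a),np.cos(a)]])
p,d=optics.snapshot("side")
u,v=[x.ravel() for x in np.meshgrid(np.arange(165,245),np.arange(215,310))]
P=world("side",d,u,v); J=(P[:,:2]-c)@R.T; x=J[:,0]+.062; z=P[:,2]-.190
m=(d[v,u]>0)&(abs(J[:,1])<.05)&(x>.0)&(x<.13)&(np.hypot(x,z)<.13)&(np.hypot(x,z)>.03)&(z>0)
k=np.polyfit(x[m],z[m],1); print("lid n",m.sum(),"angle",np.median(np.arctan2(z[m],x[m])-.01/np.hypot(x[m],z[m])).round(3),"fit",np.arctan(k[0]).round(3))
s=r.get_state(); print(s["clock"],s["tool_pos"].round(4),s["contact_force"].round(1))
E
python3 -m pendant '[[0,0,0.08,0,0,0],[0,0,0.08,0,0,0],[0,0,0.08,0,0,0],[0,0,0,0,0,0]]' | grep -E "pos|contact"; python3 lid.py
python3 -m pendant '[[0,0,0.08,0,0,0],[0,0,0.04,0,0,0],[0,0,0,0,0,0]]' | grep -E "pos|contact"; python3 lid.py
```

```text
tool_pos: [0.4973, 0.1088, 0.1666]
contact_force: [-4.0, -2.5, 5.4]
lid n 2041 angle 0.592 fit 0.545
8.1833 [0.4974 0.1088 0.1667] [-3.2 -1.2  4.6]
tool_pos: [0.4975, 0.1089, 0.1638]
contact_force: [-3.7, -1.7, 4.4]
lid n 1871 angle 0.763 fit 0.652
8.4833 [0.4975 0.1089 0.1638] [-3.6 -3.2  4.8]
```

```bash
python3 -m pendant '[[-0.05,0,0.06,0,0,0],[0,0,0.06,0,0,0],[0,0,0,0,0,0]]' | grep -E "pos|contact"; python3 lid.py
python3 -m pendant '[[-0.03,0,0.04,0,0,0],[0,0,0.04,0,0,0],[0,0,0,0,0,0]]' | grep -E "pos|contact"; python3 lid.py
```

```text
tool_pos: [0.4976, 0.109, 0.161]
contact_force: [-1.1, -1.0, 3.8]
lid n 1628 angle 0.93 fit 0.68
8.7833 [0.4976 0.109  0.1611] [-0.2 -0.8  4.1]
tool_pos: [0.4977, 0.1091, 0.1592]
contact_force: [-0.0, 1.2, 4.5]
lid n 1409 angle 1.042 fit 0.628
9.0833 [0.4977 0.1091 0.1592] [1.  0.4 4.8]
```

```bash
python3 -m pendant '[[0,0,0.04,0,0,0],[0,0,0.03,0,0,0],[0,0,0,0,0,0]]' | grep -E "pos|contact"; python3 lid.py
python3 -m pendant '[[0,0,0.03,0,0,0],[0,0,0.02,0,0,0],[0,0,0,0,0,0]]' | grep -E "pos|contact"; python3 lid.py
```

```text
tool_pos: [0.4979, 0.1092, 0.1579]
contact_force: [-0.0, 0.3, 7.9]
lid n 1268 angle 1.113 fit 0.556
9.3833 [0.4978 0.1092 0.1579] [0.2 0.1 7.7]
tool_pos: [0.498, 0.1093, 0.1574]
contact_force: [-1.0, -0.1, 15.3]
lid n 1222 angle 1.132 fit 0.385
9.6833 [0.498  0.1093 0.1574] [-1.1 -0.7 15.1]
```

On the stop at 15 N. I'll ease off a touch and hold for over 3 s.

```bash
python3 -m pendant '[[0,0,-0.02,0,0,0],[0,0,-0.01,0,0,0],[0,0,0,0,0,0],[0,0,0,0,0,0],[0,0,0,0,0,0]]' | grep -E "pos|contact"; python3 lid.py
for i in 1 2 3 4 5 6 7 8; do python3 -m pendant '[[0,0,0,0,0,0],[0,0,0,0,0,0],[0,0,0,0,0,0],[0,0,0,0,0,0],[0,0,0,0,0,0]]' | grep contact; done; python3 lid.py
```

```text
tool_pos: [0.4979, 0.1092, 0.1577]
contact_force: [-0.9, -0.7, 10.3]
lid n 1254 angle 1.119 fit 0.519
10.15 [0.4979 0.1092 0.1577] [-0.3 -0.5 10.1]
contact_force: [0.0, -0.1, 10.5]
contact_force: [-0.8, -0.4, 10.7]
contact_force: [-0.2, -0.5, 9.5]
contact_force: [-1.4, -0.6, 10.7]
contact_force: [-0.8, -0.2, 10.6]
contact_force: [-0.9, -0.5, 10.6]
contact_force: [0.3, -0.3, 10.8]
contact_force: [-0.5, -0.2, 10.8]
lid n 1252 angle 1.119 fit 0.446
13.5333 [0.4979 0.1092 0.1577] [-0.3 -0.2 11. ]
```

```bash
for i in 1 2 3 4; do python3 -m pendant '[[0,0,-0.03,0,0,0],[0,0,-0.03,0,0,0],[0,0,-0.03,0,0,0],[0,0,-0.03,0,0,0],[0,0,-0.03,0,0,0]]' | grep -E "pos|contact"; done; python3 lid.py
```

```text
tool_pos: [0.497, 0.1086, 0.1605]
contact_force: [1.5, 1.2, 3.2]
tool_pos: [0.4966, 0.1084, 0.1642]
contact_force: [2.1, 1.3, 3.7]
tool_pos: [0.4963, 0.1082, 0.1679]
contact_force: [2.7, 1.9, 3.7]
tool_pos: [0.4961, 0.108, 0.1715]
contact_force: [1.6, 1.1, 2.9]
lid n 2126 angle 0.375 fit 0.374
15.25 [0.4961 0.1081 0.1717] [1.  1.6 3.2]
```

```bash
for i in 1 2 3 4; do python3 -m pendant '[[0,0,-0.025,0,0,0],[0,0,-0.025,0,0,0],[0,0,-0.025,0,0,0],[0,0,-0.025,0,0,0],[0,0,-0.025,0,0,0]]' | grep -E "pos|contact"; done; python3 lid.py
```

```text
tool_pos: [0.4964, 0.1082, 0.1748]
contact_force: [1.0, 2.2, 3.3]
tool_pos: [0.4966, 0.1083, 0.1779]
contact_force: [2.1, 2.8, 2.6]
tool_pos: [0.4964, 0.1081, 0.181]
contact_force: [2.2, 2.2, 2.7]
tool_pos: [0.4951, 0.1072, 0.1835]
contact_force: [-0.2, -0.7, 1.3]
lid n 1990 angle -0.019 fit -0.025
16.9667 [0.4955 0.1074 0.1837] [-0.3 -0.7  0.5]
```

The lid is shut. Next I'll lift off slowly, rise clear, and check the jug's place.

```bash
python3 -m pendant '[[0,0,-0.05,0,0,0],[0,0,-0.1,0,0,0],[0,0,-0.2,0,0,0],[0,0,-0.4,0,0,0],[0,0,-0.6,0,0,0]]' | grep contact
python3 -m pendant '[[0,0,-1,0,0,0],[0,0,-1,0,0,0],[0,0,-1,0,0,0],[0,0,-1,0,0,0],[0,0,-0.5,0,0,0]]' | grep pos
python3 -m pendant '[[-0.8,0.5,0,0,0,0],[-0.8,0.5,0,0,0,0],[-0.8,0.5,0,0,0,0],[-0.8,0.5,0,0,0,0],[-0.8,0.5,0,0,0,0]]' | grep pos
python3 -m pendant '[[-0.6,0.4,0,0,0,0],[-0.3,0.2,0,0,0,0],[0,0,0,0,0,0],[0,0,0,0,0,0],[0,0,0,0,0,0]]'
python3 lid.py
python3 - <<'E'
from h import *
p,d=optics.snapshot("side"); cv2.imwrite("pics/end.png",p)
u,v=[x.ravel() for x in np.meshgrid(np.arange(165,285),np.arange(225,315))]
P=world("side",d,u,v); P=P[(abs(P[:,2]-.2)<.006)]; c=np.array([.586,.183])
for _ in range(20): c=P[np.hypot(*(P[:,:2]-c).T)<.064][:,:2].mean(0)
print(c,"was .5884 .1848")
E
```

```text
contact_force: [-0.8, 0.0, 0.4]
tool_pos: [0.4973, 0.1088, 0.3337]
tool_pos: [0.4578, -0.0045, 0.3308]
clock: 18.63
tool_pos: [0.451, -0.0279, 0.3306]
eef_rot: [0.942, 0.337, 0.001, -0.0]
contact_force: [0.2, 1.9, -0.0]
opening: 0.007
finger_force: 0.0
lid n 1991 angle -0.02 fit -0.023
18.6833 [ 0.451  -0.0278  0.3305] [ 0.   0.2 -0. ]
[0.58837325 0.18467363] was .5884 .1848
```

View pics/end.png

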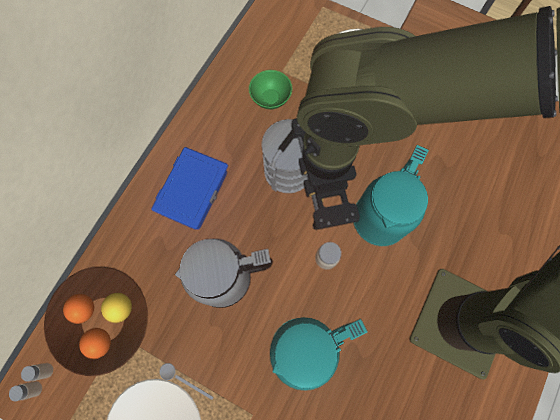

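The lid is shut at (212,268) with the lever up at (258,259). The jug is where it was, to within 1 mm. The other things are in place and the hand is clear.

```bash
python3 -c "
from plant import r
print(r.finish_job())"
```

```text
the job is handed in; nothing more can be done
None
```

The jug's lid was held wide open at about 1.12 rad for over 3 s and eased shut at roughly 0.5–0.8 rad/s; the jug ended within 1 mm of its place, nothing else was seen to move, the hand is clear, and the job is handed in (no verdict came back).

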